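# Nest the empty tote home in the packing bay

### The arm

A 6-joint arm with a two-finger parallel gripper is mounted at the origin on the work surface. World frame = base frame: x ahead of the robot, y to its left, z up, the work surface at z = 0. Lengths are in m, angles in rad, forces in N, time in s.
With the tool pointing down it reaches from about 0.225 to 0.875 m from the base axis. Payload 3.4 kg.
Tool frame: the origin (TCP) lies at the very end of the fingers, on their centre line; the grasp point (between the pads) lies 19 mm behind it; z points along the fingers, y is the direction in which the jaws open and shut (so a half turn about z gives the same grasp; the last joint's range is limited). The gripper opens to 85 mm and grips with 20 to 120 N. Pads are 22 mm wide; open, the fingers measure 114 mm over their backs; the gripper's body (76 mm by 85 mm) begins 54 mm behind the grasp point. The pads swing forward as they close: fully open they stand 13 mm farther back than shut.
Start: joints at [-1.439, 0.276, 1.505, -0, 1.361, -0.121], TCP at [0.144, -0.557, 0.231] pointing down, gripper open.
Joint ranges: [-2.89, 2.89], [-0.75, 2.08], [0.22, 2.7], [-1.18, 4.32], [0.11, 2.71], [-2.7, 2.7]. Speed limits (rad/s): [2.57, 2.57, 3.14, 3.14, 3.14, 3.14].

### API

Orientations are given as a unit quaternion [w, x, y, z].
In Python, from rig import manip, viewer, job gives the robot as it stands.
- The arm moves only by the shell command python3 -m crank 'ROWS' [OPENING] [FORCE]. ROWS is JSON, a list of rows, each a list of 6 numbers: the shift along the tool's x, y, z in m, then the turn, a rotation vector about the tool's x, y, z in degrees. In form: [[dx, dy, dz, rx, ry, rz], ...]. A call has 1 to 20 rows; each row is the pose to reach, as a shift and turn from the pose measured when the call began, along the tool's axes at that moment; what a row does not reach only later rows make up. A row lasts 1/8 s, in which the tool goes at most 62.5 mm and 10.7 degrees, less where a joint would pass 70% of its speed; a pose out of reach is approached as far as the arm can. A call with a gripper value outside its range is refused whole. OPENING is the opening, from 0 (shut) to 1 (fully open), set as the call begins (- or left out, the last holds). The fingers move at their own pace and stop on an object; FORCE is the grip in N (left out, the last holds). Time passes only in rows, so rows that repeat a pose let the fingers close. It gives the time, the measured TCP pose, the force and the opening at its end, in the units of the state.
- manip.get_state(): the state, without advancing time (a new reading comes with each control period).
- viewer.get_image(name): name is "scene" or "top" or "wrist"; returns a dict with "frame" (480x640x3 uint8, blue, green, red), "range_z" (480x640 float32, m along the optical axis (not along the pixel's ray), 0 where there is no reading), "intrinsics" (3x3 intrinsics, pixels), "world_from_camera" (4x4, takes a point from camera to world coordinates); the wrist camera has in their place "mount" (4x4, takes a point from camera to tool coordinates, whose origin is the TCP and whose axes are the flange's). Camera axes: x right, y up, looking along -z (the intrinsics and any distortion apply to the point x, -y, -z); pixel columns grow to the right and rows downward; lengths in m; the calibration is good to about 2 mm. A picture is of the moment at which its call begins: read the wrist's pose just before it.
- job.sign_off(): hands the job in, once; it reports no verdict.
The state is a dict: "clock": time; "qpos": joint angles; "qd": joint speeds; "effort": joint torques, N m; "position": TCP position; "ee_rot": TCP orientation; "contact_force": force on the tool from outside, world axes, zero at the start; "moment": the same for the moment, N m; "width": finger opening in m.
Only numpy, scipy, OpenCV 4.12 (cv2) and the standard library are available. Lean on these libraries where they do the work, as an engineer would, in place of code of your own. Each camera call takes 0.05 s, during which the arm holds its last target. There are 200 camera calls.

### The job

Nest the loose empty tote in the empty one that stands in the metal tray: turn it half round, low end over low end, or it will only stack on the ribs. The tray tote has some play, so feel for the fit; then press the tote firmly home (at least 10 N for half a second, never over 45 N) and let go, leaving the full tote, the tin and the tape roll where they are.

Things in the scene. Friction and masses are not known exactly. Their poses are not given: they have to be found in the camera images.
- tote_grip (a point): Centre of the loose empty grey tote's grip: a black bar 16 mm thick (tote x), 60 mm long (tote y), 22 mm high, midway on a rigid black bail that spans the tote along y (14 mm thick, 133 mm over all, top 147 mm above the underside). It lies 136 mm straight above tote_foot; the tote (0.25 to 0.45 kg) hangs balanced below it. Axes are the tote's: x along its length, z up.
- tote_foot (a point): Centre of the loose tote's underside; axes as tote_grip. The tote is 156 mm long (x) and 80 mm high; side walls flare from 96 mm over all at the foot to 118 mm at the top. Outside, each long wall has two upright channels, 19.5 mm wide, 9 mm deep, open at the foot, centred at x = +50 and x = -25 mm, up to 72 mm.
- tote_low (a point): Middle of the top edge of the loose tote's low end wall (45 mm high; the other end is 80 mm), 78 mm from the tote's middle, at its -x end.
- bay: Fixed aluminium tray 246 (x) by 156 (y) mm, floor 12 mm thick, lips 16 mm; origin at the centre of its underside, z up. In it, square to it, stands the empty grey base tote (no bail): its centre is anywhere within 12 mm of the tray's centre along the tray's x and within 3 mm along y. That offset is reported nowhere and must be felt; the tote is clamped there and stays when pushed.
- base_low (a point): Point over the tray, near the middle of the top edge of the base tote's low end wall (tray's -x end), for a tote standing central. The base tote is 194 mm long outside, 188 inside, 80 mm high (low end 45), walls 3 mm, sides flared as the loose tote's, underside 12 mm above the tray's origin. Inside, the loose tote's foot has 16 mm spare at each end.
- rib_top (a point): Point above the tray's centre (84 mm above its origin) at the height of the base tote's rib tops: on each inner long wall two upright ribs, 16 mm wide, 9 mm deep, at x = +50 and -25 mm from the base tote's own centre. The loose tote's underside stops here if it is the wrong way round or over 1.75 mm off along x.
- seat (a point): Point above the tray's centre (48 mm above its origin) where the loose tote's underside comes to rest on hard stops when nested, low end over low end, channels over ribs. On the way down from the rib tops the play is 1.75 mm each way along x all the way; along y 7 mm at first, narrowing evenly to 2 mm at the seat.
- full_mid (a point): Centre, 40 mm up, of a full tote of the same kind (176 x 124 x 80 mm, 1.9 kg, six tin candles inside, no bail), standing on the bench: to be left alone. Axes: x along its length.
- tin_mid (a point): Centre of a lone tin candle, 48 mm wide and 46 mm high (wick to 54 mm), standing on the bench: to be left alone.
- tape_mid (a point): Centre of a brown tape roll lying flat on the bench, 90 mm across, 48 mm high: to be left alone.

How it is judged:
On the way:
1. the loose tote is nested in the base tote, fully down, and pressed there with at least 10 N (z of tote_foot in the frame of bay below 0.051 m and horizontal distance between tote_foot and bay below 0.018 m and contact force between tote and bay above 9 N), for 0.15 s.
At the end, for the whole second after the job is handed in: The loose tote is nested in the base tote: its underside 44 to 51 mm above the tray's origin, within 18 mm of the tray's centre, level to 0.06 rad and square to the tray to 0.08 rad, at rest and let go (z of tote_foot in the frame of bay between 0.044 and 0.051 m and horizontal distance between tote_foot and bay below 0.018 m and angle between tote_foot's own z axis and vertical below 0.06 rad and angle between the x axis of tote_foot and the x axis of bay, either way round below 0.08 rad and linear speed of tote below 0.02 m/s and contact force between tote and the fingers below 0.3 N); the robot touches nothing.
It fails at once if the loose tote presses on the base tote or tray with more than 45 N (contact force between tote and bay above 45 N).
It fails at once if the full tote is moved more than 15 mm (distance of full_mid from where it was at the start of the episode above 0.015 m).
It fails at once if the tin is moved more than 15 mm (distance of tin_mid from where it was at the start of the episode above 0.015 m).
It fails at once if the tape roll is moved more than 15 mm (distance of tape_mid from where it was at the start of the episode above 0.015 m).
It also fails if it takes over 72 s, if anything falls off the work surface, if the arm or the gripper's body presses on something with over 40 N, if the wrist force passes 120 N, or if a joint passes its speed limit or range.

## Working session

There is one attempt and no reset: what is moved stays moved. The work goes in short steps, Python scripts to look and compute and a shell command to move; the robot and the scene stay as the last step left them, time stands still between calls to the robot, and variables do not carry over. Pictures are saved under pics/ and viewed, about 8 in all and at most 12, crops included, and the job is handed in when it is done.

```bash
mkdir -p pics; ls; python3 - <<'E'
from rig import manip, viewer
import cv2, numpy as np
print(manip.get_state())
for n in ("top","scene"):
    d=viewer.get_image(n); cv2.imwrite(f"pics/{n}0.png",d["frame"]); np.savez(f"{n}0.npz",**d); print(d["intrinsics"],d["world_from_camera"],[k for k in d])
E
```

```text
pics
{'clock': 0.0, 'qpos': array([-1.43900836e+00,  2.76592734e-01,  1.50613670e+00, -2.56753422e-06,
        1.36067036e+00, -1.21003715e-01]), 'qd': array([ 2.80384528e-04,  2.74081266e-04,  5.99709422e-04,  4.79929834e-04,
       -9.43474963e-05,  7.51559368e-04]), 'effort': array([ 3.24727671e-04, -4.16778767e+01, -2.45804787e+01,  3.58970317e-05,
        1.10906549e-02,  2.66193877e-05]), 'position': array([ 0.143735  , -0.55620804,  0.23043956]), 'ee_rot': array([-9.03550794e-04,  9.92022236e-01,  1.26059774e-01, -6.12741079e-06]), 'contact_force': array([-0.51541194,  0.07423868, -0.03216196]), 'moment': array([-0.02549301,  0.05981831,  0.05505406]), 'width': 0.08551723542738797}
[[588.73651116   0.         316.94201718]
 [  0.         588.73651116 241.19879454]
 [  0.           0.           1.        ]] [[ 3.50198747e-03  9.91894529e-01 -1.27015668e-01  4.55039574e-01]
 [-9.99836905e-01  1.22269111e-03 -1.80185305e-02 -6.82726891e-02]
 [-1.77171809e-02  1.27058053e-01  9.91737038e-01  1.31364494e+00]
 [ 0.00000000e+00  0.00000000e+00  0.00000000e+00  1.00000000e+00]] ['frame', 'range_z', 'intrinsics', 'world_from_camera']
[[536.08780243   0.         314.21530435]
 [  0.         536.08780243 228.61780114]
 [  0.           0.           1.        ]] [[-0.401567   -0.503503    0.76500241  1.45015709]
 [ 0.91573838 -0.2325435   0.32763814  0.32893545]
 [ 0.01292955  0.83211072  0.55445881  0.71757638]
 [ 0.          0.          0.          1.        ]] ['frame', 'range_z', 'intrinsics', 'world_from_camera']
```

View pics/top0.png

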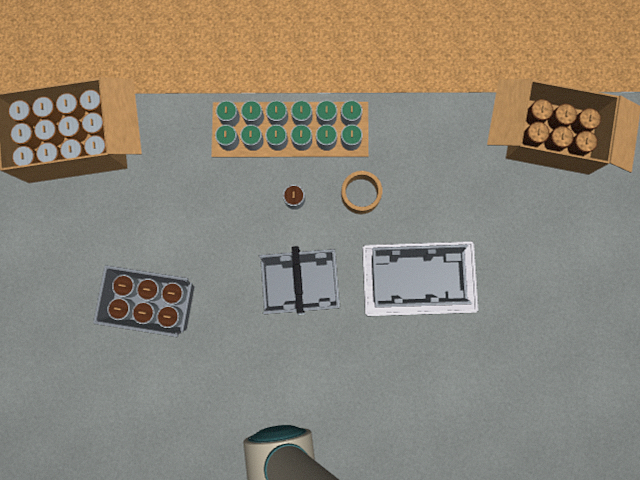

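View pics/scene0.png

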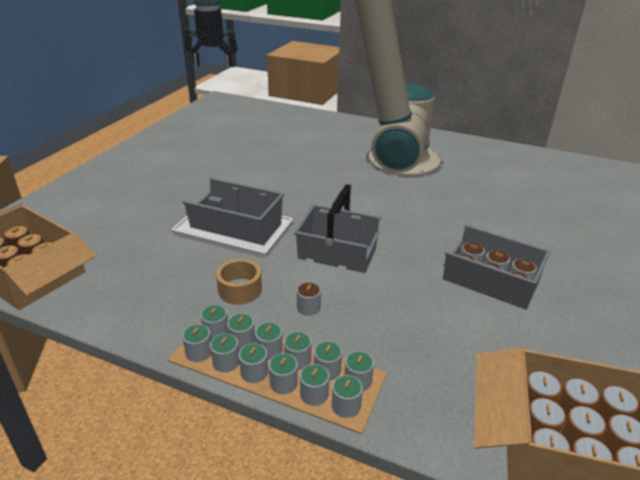

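```bash
cat > h.py <<'E'
import numpy as np, cv2
def cloud(d, T=None):
    K=d["intrinsics"]; z=d["range_z"]; v,u=np.mgrid[:480,:640]
    T=d["world_from_camera"] if T is None else T
    P=np.stack([(u-K[0,2])/K[0,0]*z,-(v-K[1,2])/K[1,1]*z,-z],-1)
    return P@T[:3,:3].T+T[:3,3], z>0
def ray(d,uv,h,T=None):
    K=d["intrinsics"]; T=d["world_from_camera"] if T is None else T
    uv=np.atleast_2d(uv).astype(float)
    r=np.c_[(uv[:,0]-K[0,2])/K[0,0],-(uv[:,1]-K[1,2])/K[1,1],-np.ones(len(uv))]@T[:3,:3].T
    return T[:3,3]+r*((h-T[2,3])/r[:,2])[:,None]
def rect(P):
    c,s,a=cv2.minAreaRect((P[:,:2]*1000).astype(np.float32)); return np.round(c,1),np.round(s,1),round(a,2)
E
python3 - <<'E'
from h import *
for n in("top","scene"):
    d=np.load(n+"0.npz"); P,ok=cloud(d); f=d["frame"].astype(int)
    g=f.max(-1)
    print(n,"bench z",np.median(P[ok&(abs(P[...,0]-.45)<.3)&(abs(P[...,1])<.4)][:,2]))
    # bail
    reg=ok&(P[...,0]>.3)&(P[...,0]<.55)
    b=reg&(abs(P[...,1]+.03)<.1)&(P[...,2]>.105)&(P[...,2]<.17)&(g<70)
    print("bail",b.sum(),rect(P[b]),np.percentile(P[b][:,2],[5,50,95]))
    # loose tote profile
    t=reg&(abs(P[...,1]+.03)<.13)&(P[...,2]>.006)&(P[...,2]<.1)
    t&=(P[...,1]>-.13)
    print("loose",rect(P[t]))
    for y in np.arange(.06,-.36,-.01):
        m=reg&(abs(P[...,1]-y)<.005)&(P[...,2]<.17)
        if n=="top" : print(round(y,3),np.round(np.percentile(P[m][:,2]*1000,[90,95,98,100])),end=";")
    if n=="top":
        w=((g>170)&(f.min(-1)>150)).astype(np.uint8); w[:220]=0;w[330:]=0;w[:,:345]=0;w[:,490:]=0
        cs=max(cv2.findContours(w,0,2)[0],key=cv2.contourArea)[:,0]
        for h in(0.012,.016,): print("tray",h,rect(ray(d,cs,h)),np.percentile(P[w>0][:,2],[5,50,95]))
E
```

```text
top bench z -0.00038700968364835386
bail 309 (array([506.5,  -9.2]), array([86.1, 14.5]), 4.41) [0.14011005 0.14457234 0.14849825]
loose (array([431.3, -12.7]), array([217. , 247.4]), 85.05)
0.06 [ 7. 38. 77. 83.];0.05 [ 6. 41. 77. 81.];0.04 [ 6. 24. 77. 83.];0.03 [ 6. 47. 76. 83.];0.02 [ 7. 71. 78. 82.];0.01 [15. 71. 75. 86.];-0.0 [145. 147. 148. 151.];-0.01 [146. 147. 148. 151.];-0.02 [ 78. 142. 145. 148.];-0.03 [ 5. 28. 78. 83.];-0.04 [ 5. 44. 77. 85.];-0.05 [ 7. 69. 79. 83.];-0.06 [ 7. 71. 74. 83.];-0.07 [ 7. 70. 76. 82.];-0.08 [58. 78. 81. 84.];-0.09 [77. 80. 82. 86.];-0.1 [2. 3. 4. 6.];-0.11 [2. 3. 4. 7.];-0.12 [2. 3. 4. 6.];-0.13 [2. 3. 4. 6.];-0.14 [2. 3. 4. 7.];-0.15 [14. 16. 18. 23.];-0.16 [17. 89. 91. 95.];-0.17 [89. 92. 94. 98.];-0.18 [43. 49. 89. 94.];-0.19 [44. 49. 90. 94.];-0.2 [43. 50. 89. 97.];-0.21 [47. 82. 90. 95.];-0.22 [18. 82. 89. 93.];-0.23 [17. 53. 90. 94.];-0.24 [17. 40. 89. 93.];-0.25 [17. 40. 88. 94.];-0.26 [17. 39. 89. 95.];-0.27 [16. 40. 87. 95.];-0.28 [35. 81. 88. 94.];-0.29 [31. 81. 90. 94.];-0.3 [17. 64. 90. 94.];-0.31 [17. 38. 88. 94.];-0.32 [20. 42. 88. 95.];-0.33 [45. 52. 89. 93.];-0.34 [46. 50. 88. 94.];-0.35 [46. 52. 89. 94.];tray 0.012 (array([ 540.4, -271.4]), array([157.2, 247.2]), 2.04) [0.00710376 0.01350587 0.08087102]
tray 0.016 (array([ 540.1, -270.8]), array([156.7, 246.4]), 2.04) [0.00710376 0.01350587 0.08087102]
scene bench z 0.000498350720710028
bail 185 (array([507.1,  -8.4]), array([85.4, 14.4]), 5.08) [0.11358222 0.14483091 0.14745809]
loose (array([506.8,  -9.2]), array([ 89.3, 166.1]), 1.47)
```

```bash
python3 - <<'E'
from h import *
for n in("top","scene"):
    d=np.load(n+"0.npz"); P,ok=cloud(d); f=d["frame"].astype(int)
    g=f.max(-1); r=ok&(P[...,0]>.4)&(P[...,0]<.64)&(P[...,1]>-.125)&(P[...,1]<.1)
    b=r&(P[...,2]>.134)&(P[...,2]<.17)
    print(n,"bail",b.sum(),rect(P[b]),"z",np.percentile(P[b][:,2],[10,50,90]))
    gr=b&(P[...,2]>.13)
    c,s,a=rect(P[b])
    for z0,z1 in((.07,.09),(.036,.055)):
        t=r&(P[...,2]>z0)&(P[...,2]<z1); print("loose",z0,rect(P[t]), 'y',np.percentile(P[t][:,1],[1,99]))
    r2=ok&(P[...,0]>.44)&(P[...,0]<.64)&(P[...,1]<-.13)&(P[...,1]>-.42)
    for z0,z1 in((.085,.1),(.05,.062)):
        t=r2&(P[...,2]>z0)&(P[...,2]<z1); print("base",z0,rect(P[t]), 'y',np.percentile(P[t][:,1],[1,99]))
    for nm,zz in(("loose",r&(P[...,2]>.01)),("tray",r2&(P[...,2]>.008))): print(nm,rect(P[zz]))
E
```

```text
top bail 499 (array([529.3,  -6.7]), array([132.1,  16. ]), 4.78) z [0.14133215 0.14444494 0.14760304]
loose 0.07 (array([527.8,  -8.1]), array([136.5, 159.2]), 4.95) y [-0.09018709  0.07271364]
loose 0.036 (array([528.6,  -3.4]), array([106.3, 156.2]), 4.83) y [-0.0814478   0.07628038]
base 0.085 (array([ 540.6, -260.9]), array([124.7, 197.7]), 2.07) y [-0.35759353 -0.16113982]
base 0.05 (array([ 540.8, -263.7]), array([106. , 198.1]), 2.25) y [-0.3626161  -0.17383495]
loose (array([527.7,  -6.5]), array([136.5, 162.2]), 4.72)
tray (array([ 529.2, -270.2]), array([176.9, 246.7]), 1.92)
scene bail 298 (array([531.2,  -7. ]), array([137.2,  16.1]), 5.12) z [0.13940514 0.14491672 0.1470422 ]
loose 0.07 (array([532.3,  -8.4]), array([139.5, 161.6]), 4.87) y [-0.09016438  0.07236527]
loose 0.036 (array([530.4,  -5.9]), array([116.5, 158.6]), 4.93) y [-0.08594115  0.07486   ]
base 0.085 (array([ 542.1, -260.7]), array([131.5, 198.7]), 1.88) y [-0.35794862 -0.16145479]
base 0.05 (array([ 542.6, -264. ]), array([116.7, 199.7]), 2.4) y [-0.36225031 -0.16417294]
loose (array([532.2,  -7.8]), array([139.7, 162.8]), 4.93)
tray (array([ 543.5, -269.7]), array([161.2, 248.5]), 3.2)
```

```bash
cat >> h.py <<'E'
from scipy.spatial.transform import Rotation as R
def pose(s=None):
    from rig import manip
    s=s or manip.get_state(); q=np.array(s["ee_rot"]); T=np.eye(4)
    T[:3,:3]=R.from_quat(q[[1,2,3,0]]).as_matrix(); T[:3,3]=s["position"]; return T
def go(p,yaw):
    "shift/turn (tool axes, m/deg) to TCP p, pointing down, tool x at yaw deg"
    T=pose(); a=np.radians(yaw)
    G=np.array([[np.cos(a),np.sin(a),0],[np.sin(a),-np.cos(a),0],[0,0,-1]])
    print("go",np.round(T[:3,:3].T@(np.array(p)-T[:3,3]),4),np.round(R.from_matrix(T[:3,:3].T@G).as_rotvec(degrees=True),2))
def st():
    from rig import manip
    s=manip.get_state(); T=pose(s)
    print("t",round(s["clock"],2),"p",np.round(s["position"],4),"yaw",round(np.degrees(np.arctan2(T[1,0],T[0,0])),2),"z",np.round(T[:3,2],3),"F",np.round(s["contact_force"],2),"M",np.round(s["moment"],2),"w",round(s["width"],4),"q",np.round(s["qpos"],2))
E
python3 -c "
from h import *
go([.530,-.007,.23],4.9)"
```

```text
go [ 0.5114 -0.4352  0.0013] [-0.1  -0.    9.58]
```

```bash
python3 -m crank '[[0.04,-0.035,0,0,0,1],[0.085,-0.073,0,0,0,2],[0.13,-0.11,0,0,0,3],[0.17,-0.145,0,0,0,4],[0.21,-0.18,0,0,0,5],[0.255,-0.215,0,0,0,6],[0.3,-0.255,0,0,0,7],[0.34,-0.29,0,0,0,8],[0.385,-0.33,0,0,0,9.6],[0.43,-0.365,0,0,0,9.6],[0.47,-0.4,0,0,0,9.6],[0.5,-0.425,0,0,0,9.6],[0.5114,-0.4352,0,0,0,9.6],[0.5114,-0.4352,0,0,0,9.6],[0.5114,-0.4352,0,0,0,9.6]]' 1 60; python3 - <<'E'
from h import *; from rig import viewer
st(); T=pose(); d=viewer.get_image("wrist"); cv2.imwrite("pics/w1.png",d["frame"]); np.savez("w1.npz",T=T,**d)
P,ok=cloud(d,T@d["mount"]); print(np.round(d["mount"],3))
m=ok&(P[...,2]>.138)&(P[...,2]<.16)&(abs(P[...,0]-.53)<.09)&(abs(P[...,1])<.06); print(m.sum(),rect(P[m]),np.percentile(P[m][:,2],[10,50,90]))
E
```

```text
clock: 1.98
position: [0.5292, -0.008, 0.2312]
ee_rot: [-0.0, 0.999, 0.042, -0.001]
contact_force: [-0.2, 0.2, 0.7]
width: 0.0856
t 1.98 p [ 0.5292 -0.008   0.2312] yaw 4.83 z [-0.001  0.001 -1.   ] F [-0.15  0.23  0.72] M [ 0.   -0.07  0.08] w 0.0856 q [-0.15  0.21  1.6   0.    1.34  1.34]
[[ 0.001  0.954  0.299  0.075]
 [ 1.    -0.001 -0.001  0.   ]
 [-0.     0.299 -0.954 -0.142]
 [ 0.     0.     0.     1.   ]]
3804 (array([529.1,  -7. ]), array([132.9,  15.9]), 4.28) [0.1437298  0.1451206  0.14679991]
```

View pics/w1.png

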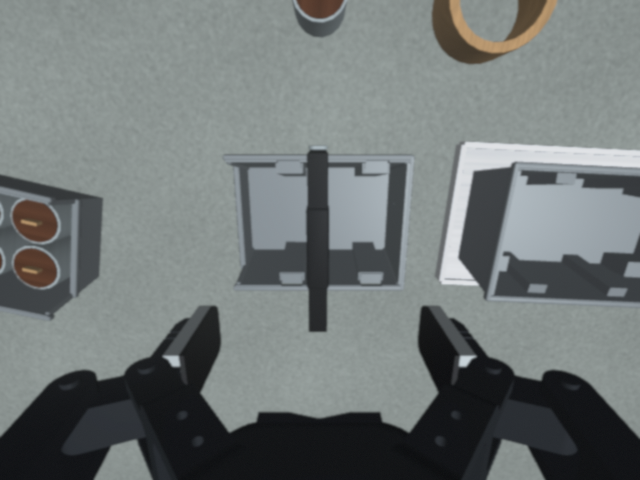

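The wrist view shows the bail at columns 308–328, rows 150–330, centred between the fingers. It agrees with the top view to about 1 mm. Next I go down and grip.

```bash
python3 -m crank '[[0,-0.001,0.04,0,0,0],[0,-0.001,0.08,0,0,0],[0,-0.001,0.1,0,0,0],[0,-0.001,0.1135,0,0,0],[0,-0.001,0.1135,0,0,0],[0,-0.001,0.1135,0,0,0]]' 1 90; python3 -m crank '[[0,0,0,0,0,0],[0,0,0,0,0,0],[0,0,0,0,0,0],[0,0,0,0,0,0],[0,0,0,0,0,0],[0,0,0,0,0,0],[0,0,0,0,0,0],[0,0,0,0,0,0]]' 0 90; python3 -c "
from h import *
st()"
```

```text
clock: 2.78
position: [0.5297, -0.0075, 0.1188]
ee_rot: [-0.0, 0.999, 0.042, 0.001]
contact_force: [-0.5, 0.2, 0.4]
width: 0.0855
clock: 3.78
position: [0.5298, -0.0071, 0.119]
ee_rot: [-0.001, 0.999, 0.042, 0.001]
contact_force: [-0.1, 3.3, 3.8]
width: 0.0148
t 3.77 p [ 0.5298 -0.0071  0.119 ] yaw 4.77 z [ 0.001  0.001 -1.   ] F [-0.06  3.26  3.75] M [ 0.44  0.08 -0.02] w 0.0148 q [-0.15  0.3   1.77  0.    1.07  1.34]
```

```bash
python3 -m crank '[[0,0,-0.02,0,0,0],[0,0,-0.06,0,0,0],[0,0,-0.1,0,0,0],[0,0,-0.13,0,0,0],[0,0,-0.13,0,0,0],[0,0,-0.13,0,0,0],[0,0,-0.13,0,0,0]]'; python3 - <<'E'
from h import *; from rig import viewer
st(); T=pose(); d=viewer.get_image("wrist"); cv2.imwrite("pics/w2.png",d["frame"])
P,ok=cloud(d,T@d["mount"]); np.savez("w2.npz",T=T,**d)
go([.540,-.261,.25],4.8+177.2-.5)
E
```

```text
clock: 4.65
position: [0.5284, -0.0073, 0.2467]
ee_rot: [-0.001, 0.999, 0.042, -0.002]
contact_force: [-0.0, -0.2, -3.6]
width: 0.0147
t 4.65 p [ 0.5284 -0.0073  0.2467] yaw 4.76 z [-0.003  0.002 -1.   ] F [-0.01 -0.17 -3.55] M [-0.03  0.03  0.08] w 0.0147 q [-0.15  0.2   1.57  0.    1.37  1.34]
go [-0.0098  0.2538 -0.0034] [-2.1000e-01 -1.6000e-01 -1.7673e+02]
```

View pics/w2.png

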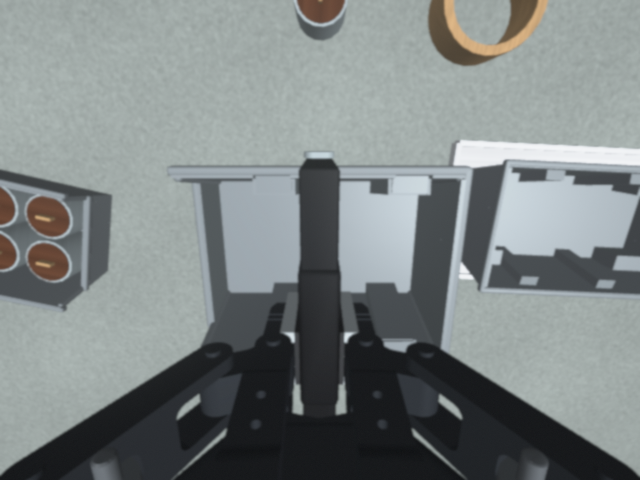

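The tote is held and weighs 3.6 N. At the left (-x end) the wall is low, as expected. Next: half turn and move over the tray.

```bash
python3 -m crank '[[0,0,-0.01,0,0,-10],[0,0,-0.015,0,0,-20],[0,0,-0.015,0,0,-30],[0,0,-0.015,0,0,-40],[0,0,-0.015,0,0,-50],[0,0.01,-0.015,0,0,-60],[0,0.03,-0.015,0,0,-70],[0,0.05,-0.015,0,0,-80],[0,0.07,-0.015,0,0,-90],[0,0.09,-0.015,0,0,-100],[0,0.11,-0.015,0,0,-110],[0,0.13,-0.015,0,0,-120],[-0.003,0.15,-0.015,0,0,-130],[-0.005,0.17,-0.015,0,0,-140],[-0.008,0.19,-0.015,0,0,-150],[-0.01,0.21,-0.015,0,0,-160],[-0.01,0.23,-0.015,0,0,-170],[-0.01,0.245,-0.01,0,0,-177.2],[-0.01,0.254,-0.01,0,0,-177.2],[-0.01,0.254,-0.01,0,0,-177.2]]'; python3 - <<'E'
from h import *; from rig import viewer
st(); go([.541,-.2605,.2467],182)
d=viewer.get_image("top"); cv2.imwrite("pics/top1.png",d["frame"][200:360,300:540].repeat(3,0).repeat(3,1)); np.savez("top1.npz",**d)
d=viewer.get_image("scene"); cv2.imwrite("pics/sc1.png",d["frame"][100:300,120:380].repeat(3,0).repeat(3,1)); np.savez("sc1.npz",**d)
E
```

```text
clock: 7.2
position: [0.5397, -0.2615, 0.2559]
ee_rot: [-0.002, -0.016, 1.0, 0.001]
contact_force: [-0.3, -0.6, -4.3]
width: 0.0145
t 7.2 p [ 0.5397 -0.2615  0.2559] yaw -178.18 z [-0.003  0.002 -1.   ] F [-0.28 -0.62 -4.25] M [-0.01  0.03  0.04] w 0.0145 q [-0.57  0.3   1.4   0.    1.44 -2.17]
go [-0.0013  0.001   0.0092] [ 0.15 -0.19 -0.18]
```

View pics/sc1.png

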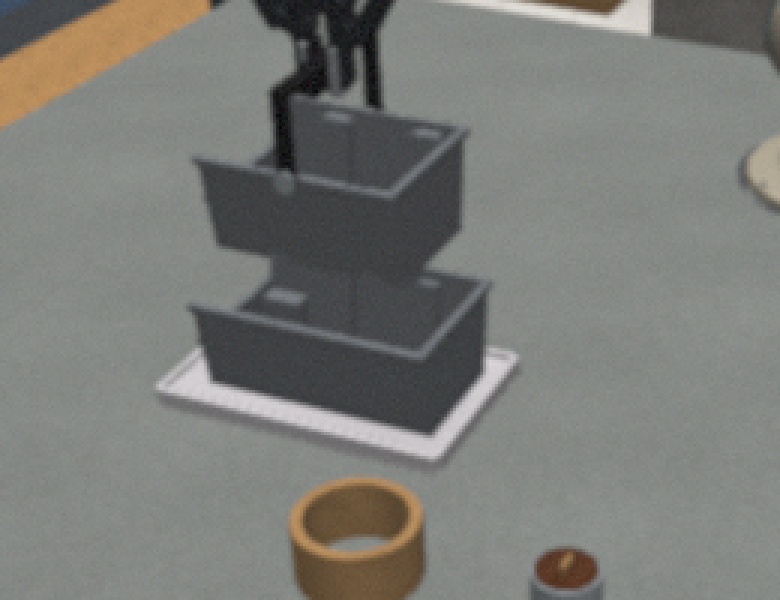

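Low end stands over low end. Next I go down to just above the rib tops, then feel.

```bash
python3 -m crank '[[-0.001,0.001,0.015,0,0,-0.2],[-0.001,0.001,0.03,0,0,-0.2],[-0.001,0.001,0.04,0,0,-0.2],[-0.001,0.001,0.046,0,0,-0.2],[-0.001,0.001,0.046,0,0,-0.2],[-0.001,0.001,0.046,0,0,-0.2]]'; python3 -m crank '[[0,0,0.003,0,0,0],[0,0,0.005,0,0,0],[0,0,0.007,0,0,0],[0,0,0.007,0,0,0]]'; python3 -c "
from h import *
st(); go([.541,-.2605,.2],182)"
```

```text
clock: 8.05
position: [0.5409, -0.2597, 0.2109]
ee_rot: [-0.001, -0.018, 1.0, 0.001]
contact_force: [-0.8, 0.4, -3.6]
width: 0.0148
clock: 8.55
position: [0.5408, -0.2597, 0.2036]
ee_rot: [-0.001, -0.018, 1.0, 0.001]
contact_force: [0.2, 0.1, -3.2]
width: 0.0148
t 8.55 p [ 0.5408 -0.2597  0.2036] yaw -177.89 z [-0.002  0.002 -1.   ] F [ 0.24  0.14 -3.16] M [-0.05 -0.01 -0.02] w 0.0148 q [-0.56  0.33  1.49  0.    1.32 -2.17]
go [-0.0002 -0.0009  0.0036] [ 0.14 -0.13  0.11]
```

```bash
python3 -m crank '[[0,0,0.002,0,0,0],[0,0,0.003,0,0,0],[0,0,0.003,0,0,0]]'; python3 -c "
from h import *
st()"
```

```text
clock: 8.93
position: [0.5412, -0.2602, 0.2016]
ee_rot: [-0.0, -0.018, 1.0, 0.0]
contact_force: [-0.5, -1.7, -2.7]
width: 0.0146
t 8.93 p [ 0.5412 -0.2602  0.2016] yaw -177.89 z [-0.001  0.001 -1.   ] F [-0.46 -1.74 -2.72] M [-0.28 -0.04  0.01] w 0.0146 q [-0.56  0.33  1.5   0.    1.31 -2.17]
```

```bash
python3 -m crank '[[0,0,0.001,0,0,0],[0,0,0.002,0,0,0],[0,0,0.002,0,0,0]]'; python3 -c "
from h import *
st()"
```

```text
clock: 9.3
position: [0.541, -0.2603, 0.1989]
ee_rot: [-0.001, -0.018, 1.0, 0.0]
contact_force: [0.4, -1.9, -4.1]
width: 0.0146
t 9.3 p [ 0.541  -0.2603  0.1989] yaw -177.89 z [-0.002  0.001 -1.   ] F [ 0.37 -1.94 -4.06] M [-0.34 -0.05 -0.01] w 0.0146 q [-0.56  0.33  1.5  -0.    1.31 -2.17]
```

The foot is already 4 mm below the rib tops, with a light push toward -y (-1.9 N). I ease 1 mm that way and continue.

```bash
python3 -m crank '[[0,-0.0005,0,0,0,0],[0,-0.001,0.001,0,0,0],[0,-0.001,0.003,0,0,0],[0,-0.001,0.004,0,0,0],[0,-0.001,0.004,0,0,0]]'; python3 -c "
from h import *
st()"
```

```text
clock: 9.93
position: [0.5409, -0.2612, 0.1948]
ee_rot: [-0.001, -0.018, 1.0, 0.0]
contact_force: [1.2, -0.5, -4.0]
width: 0.0147
t 9.93 p [ 0.5409 -0.2612  0.1948] yaw -177.89 z [-0.002  0.001 -1.   ] F [ 1.18 -0.55 -3.98] M [-0.02  0.01 -0.05] w 0.0147 q [-0.57  0.34  1.51 -0.    1.3  -2.17]
```

```bash
python3 -m crank '[[0,-0.0005,0.003,0,0,0],[0,-0.0005,0.006,0,0,0],[0,-0.0005,0.009,0,0,0],[0,-0.0005,0.012,0,0,0],[0,-0.0005,0.012,0,0,0]]'; python3 -c "
from h import *
st()"
```

```text
clock: 10.55
position: [0.5407, -0.2615, 0.1824]
ee_rot: [-0.001, -0.018, 1.0, 0.001]
contact_force: [0.1, 0.2, -3.4]
width: 0.0143
t 10.55 p [ 0.5407 -0.2615  0.1824] yaw -177.89 z [-0.003  0.001 -1.   ] F [ 0.13  0.2  -3.38] M [0.01 0.04 0.02] w 0.0143 q [-0.57  0.35  1.53 -0.    1.27 -2.17]
```

```bash
python3 -m crank '[[0,0,0.003,0,0,0],[0,0,0.006,0,0,0],[0,0,0.009,0,0,0],[0,0,0.011,0,0,0],[0,0,0.011,0,0,0]]'; python3 -c "
from h import *
st()"
```

```text
clock: 11.18
position: [0.5406, -0.2615, 0.1712]
ee_rot: [-0.001, -0.018, 1.0, 0.001]
contact_force: [0.1, -0.3, -3.3]
width: 0.0144
t 11.18 p [ 0.5406 -0.2615  0.1712] yaw -177.89 z [-0.003  0.002 -1.   ] F [ 0.15 -0.31 -3.27] M [ 0.05 -0.02 -0.01] w 0.0144 q [-0.57  0.35  1.54 -0.    1.25 -2.17]
```

```bash
python3 -m crank '[[0,0,0.002,0,0,0],[0,0,0.003,0,0,0],[0,0,0.003,0,0,0]]'; python3 -m crank '[[0,0,0.0005,0,0,0],[0,0,0.001,0,0,0],[0,0,0.001,0,0,0]]'; python3 -m crank '[[0,0,0,0,0,0]]'
```

```text
clock: 11.55
position: [0.5406, -0.2614, 0.1681]
ee_rot: [-0.001, -0.018, 1.0, 0.001]
contact_force: [-0.6, -0.3, -3.9]
width: 0.0144
clock: 11.92
position: [0.5407, -0.2615, 0.1671]
ee_rot: [-0.001, -0.018, 1.0, 0.001]
contact_force: [-0.1, 0.6, -3.9]
width: 0.0148
clock: 12.05
position: [0.5407, -0.2614, 0.1671]
ee_rot: [-0.001, -0.018, 1.0, 0.001]
contact_force: [0.2, 0.5, -3.1]
width: 0.0146
```

```bash
python3 -m crank '[[0,0,0.0005,0,0,0],[0,0,0.001,0,0,0],[0,0,0.001,0,0,0]]'; python3 -m crank '[[0,0,0.0005,0,0,0],[0,0,0.001,0,0,0],[0,0,0.001,0,0,0]]'
```

```text
clock: 12.42
position: [0.5407, -0.2615, 0.1669]
ee_rot: [-0.001, -0.018, 1.0, 0.001]
contact_force: [-2.0, 0.3, 4.2]
width: 0.0145
clock: 12.8
position: [0.5406, -0.2615, 0.1669]
ee_rot: [-0.001, -0.018, 1.0, 0.0]
contact_force: [-3.1, 1.5, 5.6]
width: 0.0145
```

Seated hard: z stays at 0.1669 as the force rises. Contact is now about 9 N (5.6 plus the 3.6 weight); next I press to about 20 N.

```bash
python3 -m crank '[[0,0,0.0015,0,0,0],[0,0,0.002,0,0,0],[0,0,0.002,0,0,0],[0,0,0.002,0,0,0],[0,0,0.002,0,0,0],[0,0,0.002,0,0,0],[0,0,0.002,0,0,0]]'
```

```text
clock: 13.68
position: [0.5406, -0.2616, 0.1669]
ee_rot: [-0.0, -0.018, 1.0, -0.0]
contact_force: [-4.0, 2.6, 9.9]
width: 0.0146
```

```bash
python3 -m crank '[[0,0,0.002,0,0,0],[0,0,0.003,0,0,0],[0,0,0.0035,0,0,0],[0,0,0.0035,0,0,0],[0,0,0.0035,0,0,0],[0,0,0.0035,0,0,0],[0,0,0.0035,0,0,0],[0,0,0.0035,0,0,0],[0,0,0.0035,0,0,0]]'
```

```text
clock: 14.8
position: [0.5407, -0.2616, 0.1669]
ee_rot: [0.001, -0.018, 1.0, -0.001]
contact_force: [-4.0, 2.1, 16.9]
width: 0.0146
```

Held about 20 N for over 0.6 s. Next: unload, release and retreat.

```bash
python3 -m crank '[[0,0,0.001,0,0,0],[0,0,0,0,0,0],[0,0,0,0,0,0]]'; python3 -m crank '[[0,0,0,0,0,0],[0,0,0,0,0,0],[0,0,0,0,0,0],[0,0,0,0,0,0],[0,0,0,0,0,0],[0,0,0,0,0,0]]' 1; python3 -m crank '[[0,0,-0.02,0,0,0],[0,0,-0.05,0,0,0],[0,0,-0.1,0,0,0],[0,0,-0.13,0,0,0],[0,0,-0.13,0,0,0],[0,0,-0.13,0,0,0]]'; python3 - <<'E'
from h import *; from rig import viewer
st(); T=pose(); d=viewer.get_image("wrist"); cv2.imwrite("pics/w3.png",d["frame"])
P,ok=cloud(d,T@d["mount"]); m=ok&(P[...,2]>.182)&(P[...,2]<.21)&(abs(P[...,0]-.54)<.09)&(abs(P[...,1]+.261)<.05); print("bail",m.sum(),rect(P[m]),np.percentile(P[m][:,2],[10,50,90]))
a=np.load("top0.npz")["frame"].astype(int); d=viewer.get_image("top"); df=abs(d["frame"]-a).max(-1)
for n,(u0,u1,v0,v1) in dict(full=(95,197,262,338),tin=(280,308,180,210),tape=(338,386,168,214)).items(): print(n,(df[v0:v1,u0:u1]>40).mean())
E
```

```text
clock: 15.18
position: [0.5407, -0.2616, 0.1669]
ee_rot: [0.001, -0.018, 1.0, -0.001]
contact_force: [-1.0, 0.8, 3.9]
width: 0.0144
clock: 15.92
position: [0.5407, -0.2616, 0.1669]
ee_rot: [0.001, -0.019, 1.0, -0.001]
contact_force: [-0.2, 0.4, 0.1]
width: 0.0851
clock: 16.68
position: [0.54, -0.2611, 0.2958]
ee_rot: [-0.0, -0.018, 1.0, -0.0]
contact_force: [-0.3, -1.4, -0.5]
width: 0.0853
t 16.68 p [ 0.54   -0.2611  0.2958] yaw -177.88 z [-0. -0. -1.] F [-0.32 -1.38 -0.46] M [-0.02  0.02 -0.07] w 0.0853 q [-0.57  0.29  1.33 -0.    1.52 -2.17]
bail 3386 (array([ 539.4, -262.4]), array([133.2,  15.9]), 2.41) [0.19155894 0.19292403 0.19462218]
full 0.0
tin 0.0
tape 0.0
```

View pics/w3.png

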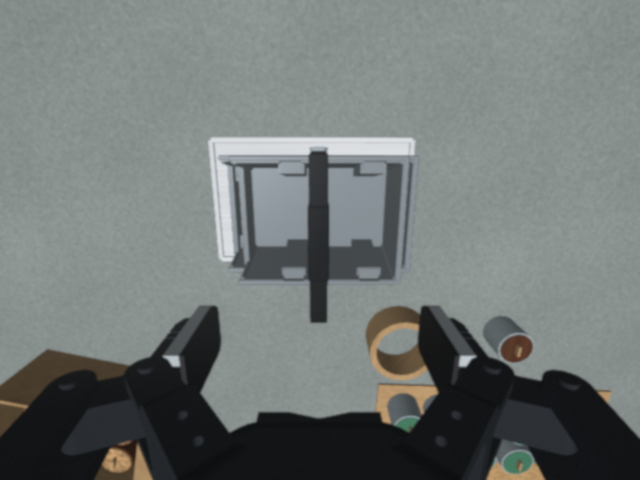

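The wrist view shows the tote nested and square in the base tote, low ends together at the left (columns 220–415, rows 155–285), with the fingers clear of it. The bail top is 48 mm higher than on the bench, which matches the seat height.

```bash
python3 -c "
from rig import job; print(job.sign_off())"
```

```text
the job is handed in; nothing more can be done
None
```

I nested the loose tote in the base tote, turned half round with low end over low end, pressed it home, let go and handed the job in at about 17 s. No verdict was reported.

- **Fit:** The base tote stood about 10 mm toward the tray's +x end in the images. The channels met the ribs with only a light 2 N side touch, which I eased off by about 1.5 mm.
- **Press:** The wrist read 16.9 N at the end of the press, about 20 N on the base tote with the tote's weight, held for over 0.6 s. Between readings the force could not be seen. The highest I read stayed well under 45 N.
- **Position:** The bail top is 48 mm higher than it was on the bench, which matches the seat height. The tote is square to the tray within about 0.4 degrees and about 9 mm from the tray's centre.
- **Let go:** The gripper is open and raised about 130 mm, clear of the tote.
- **Other objects:** The full tote, the tin and the tape roll show no change in the top camera.

No check failed. Camera measurements differed by 1 to 2 mm, within the stated calibration.

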